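Tilt an opened phone for angled inspection

TASK

Slide the blue tray carrying the opened phone fully home into the slot of the tilting inspection stand while its hinged plate is down, then raise the plate, which has a blue bar handle, until the yellow pointer lines up with the red marker on the quadrant scale. The plate falls back if let go, so finish while still holding it steady at the marker with the gripper, the phone and tray still in place. Leave the red marker as it is set and do not disturb the other things on the bench.

Things in the scene. Friction and masses are not known exactly. Their poses are not given: they have to be found in the camera images.
- tray_center (a point): Middle of the loose blue tray, 6 mm above its underside. A flat plate 90 mm (its x) by 182 mm (its y), 3 mm thick; pocket walls 11 mm over the underside stand 7 mm in from the long edges, leaving a free flange each side. Its +y end goes into the slot first; the orange grip tab stands at its -y end. 0.13 kg, about 0.24 kg with the phone; starts on the bench.
- tray_grip (a point): Point on the orange grip tab of the tray, 75 mm from the tray's middle along its -y and 33 mm above the tray's underside: the place to pinch it from above. The tab is 10 mm thick (x), 28 mm long (y) and reaches 45 mm above the underside. Axes as the tray.
- phone_center (a point): Middle of the opened phone (67 x 138 x 8 mm, 0.11 kg) lying loose in the tray's pocket with about 1.5 mm play all round; its long side runs along the tray's y, its middle 16 mm from the tray's middle along +y.
- slot_home (a point): On the hinged plate, where tray_center lies once the tray is fully home, its +y end against the end stop. Plate axes: y along slot and hinge (push the tray in along +y), x from the handle edge to the hinge, z up while the plate is down. The tray slides on the plate's top, 6 mm below this point, 55 mm over the bench. Slot 93 mm wide, rails 10 mm high, lips over the flanges 7 mm above the plate.
- slot_mouth (a point): Middle of the slot's entry, on the plate's top 55 mm over the bench, 64 mm from slot_home along -y. Outside it (-y) flared guide walls, 10 mm high, run out 30 mm and open to about 115 mm, and the plate reaches out 40 mm as a flat apron to set the tray's leading end on. With the tray home its grip tab stands over this apron. Axes as the plate.
- handle (a point): Middle of the blue round bar handle, 12 mm thick, 112 mm long along the plate's y, 165 mm from the hinge axis. 34 mm are free between bar and plate edge; its two stems are 50 mm either side of this point. 55 mm over the bench while the plate is down, nothing under it; can be pinched from above, and turns between the fingers. Axes as the plate.
- hinge_mid (a point): Point on the hinge axis of the plate (the axis runs along y), straight across from the handle; 55 mm above the bench. Axes as the plate.
- tilt_plate (a joint): Angle of the hinged plate in rad: 0 lying level on its bumpers, growing as the free edge with the handle is raised about the hinge at its far side (limit 1.4). It turns freely and falls back to 0; with tray and phone about 3 N at the handle hold it up.
- marker (a joint): Angle of the red marker arm on the same hinge axis in rad, on the same scale as tilt_plate: pointer and marker are lined up when the two angles are equal. It is set before the start between 0.6 and 1.05 and stays by friction.
- marker_tip (a point): Middle of the red block (22 x 20 x 8 mm) at the end of the red marker arm, 145 mm from the hinge axis, at the rim of the white quadrant scale beside the plate's +y end. Its x axis points from there to the hinge axis.
- pointer_tip (a point): Outer tip of the yellow pointer (4 mm thick) fixed to the plate beside the quadrant scale, 141 mm from the hinge axis. Axes as the plate.
- spare_phone: Bystander: closed black phone 72 x 146 x 8 mm lying on the bench; origin under its middle, long side along its y.
- screwdriver: Bystander: screwdriver 170 mm long with a blue handle, lying along its x; origin at the middle of its underside.
- solder_reel: Bystander: black and silver wire reel, 64 mm across and 38 mm high; origin under its middle.
- screw_bin: Bystander: small red open bin 80 x 60 x 35 mm; origin under its middle.
Mind the look-alikes: they are no part of the job. Of the things that look like the part that bears tray_center, take the one that is farthest from the robot's base at the start.

How it is judged (in metres and radians):
On the way, in this order (a step that is already met when the one before it is completed fails the run):
1. the tray with the phone is fully home in the slot, the plate lying down (y of tray_center in the frame of slot_home above -0.005 m and x of tray_center in the frame of slot_home between -0.005 and 0.005 m and z of tray_center in the frame of slot_home below 0.004 m and value of joint tilt_plate below 0.06 rad), for 0.2 s.
2. the plate is raised to the marker (angle between the x axis of slot_home and the x axis of marker_tip, either way round below 0.07 rad and value of joint tilt_plate above 0.4 rad), for 0.2 s.
At the end, for the whole second after the job is handed in: Pointer within 0.07 rad (4 degrees) of the red marker and still (under 0.05 rad/s), fingers bearing on the plate or its handle with over 1 N; tray within 6 mm of fully home and 5 mm across, phone in its pocket; marker within 8 mm of where it was set (all of step 2 and velocity of joint tilt_plate between -0.05 and 0.05 rad/s and contact force between the fingers and tilt_plate above 1 N and y of tray_center in the frame of slot_home above -0.006 m and x of tray_center in the frame of slot_home between -0.005 and 0.005 m and z of tray_center in the frame of slot_home below 0.005 m and distance between phone_center and slot_home below 0.022 m and distance of marker_tip from where it was at the start of the episode below 0.008 m); the arm keeps its last pose, push and grip.
It fails at once if a bystander is disturbed (moved over 30 mm) (distance of any of spare_phone, screwdriver, solder_reel, screw_bin from where it was at the start of the episode above 0.03 m).
It fails at once if the red marker is shifted (over 10 mm) (distance of marker_tip from where it was at the start of the episode above 0.01 m).
It fails at once if the phone leaves its pocket in the tray (distance between phone_center and tray_center above 0.03 m).
It also fails if it takes over 54 s, if anything falls off the work surface, if the arm or the gripper's body presses on something with over 40 N, if the wrist force passes 120 N, or if a joint passes its speed limit or range.

ROBOT

A 6-joint arm with a two-finger parallel gripper is mounted at the origin on the work surface. World frame = base frame: x ahead of the robot, y to its left, z up, the work surface at z = 0. Lengths are in mm, angles in rad, forces in N, time in s.
With the tool pointing down it reaches from about 350 to 775 mm from the base axis. Payload 7.3 kg.
Tool frame: the origin (TCP) lies between the finger pads; the fingertips stand bot.tips_ahead ahead of it and the grasp point (between the pads) lies 6 mm ahead of it (bot.tips_ahead is the distance from the TCP to the fingertips, in mm); z points along the fingers, y is the line along which they close (so a half turn about z gives the same grasp; the last joint's range is limited). The gripper opens to 92 mm and grips with 3 to 60 N. Pads are 19 mm wide; open, the fingers measure 130 mm over their backs; the gripper's body (75 mm by 190 mm) begins 47 mm behind the grasp point.
Start: joints at [-0.146, 0.342, 1.524, -0, 1.275, -0.146], TCP at [525.017, 0.02, 251.741] pointing down, gripper open.
Joint ranges: [-2.53, 2.53], [-0.77, 2.02], [0.04, 2.7], [-1, 4.14], [0.28, 2.66], [-3.11, 3.11]. Speed limits (rad/s): [2.57, 2.57, 3.14, 3.14, 3.14, 3.14].

INTERFACE

Orientations are given as [roll, pitch, yaw] about the fixed x, y, z axes, in that order (R = Rz(yaw) Ry(pitch) Rx(roll)).
In Python, from plant import bot gives the robot as it stands. The module is installed in compiled form; this text tells all that it offers.
- The arm moves only by the tool step_arm, never from a script. Its argument "targets" is one flat list of numbers, 7 for each row, row after row: the opening, from 0 (shut) to 1 (fully open), then the shift along the tool's x, y, z each as a share of 100 mm, from -1 to 1, then the turn, a rotation vector about the tool's x, y, z each as a share of pi/4 rad, from -1 to 1. A call has 1 to 20 rows; each row is the pose to reach, as a shift and turn from the pose commanded when the call began, along the tool's axes at that moment; what a row does not reach only later rows make up. A row lasts 1/8 s, in which the tool goes at most 62.5 mm and 10.7 degrees, less where a joint would pass 70% of its speed; a pose out of reach is approached as far as the arm can. A call with a number of a shift or a turn outside -1 to 1 is refused whole. A call with a gripper value outside its range is refused whole. The fingers move at their own pace and stop on an object; the grip force is fixed at half the most. Time passes only in rows, so rows that repeat a pose let the fingers close. It gives the time, the measured TCP pose, the force, the opening and the grip force at its end, in the units of the state.
- bot.get_obs(): the state, without advancing time (a new reading comes with each control period).
- bot.capture(name): name is "scene" or "side" or "wrist"; returns (picture, depth): 384x512x3 uint8, blue, green, red; 384x512 float32, mm along the optical axis (not along the pixel's ray), 0 where there is no reading.
- bot.camera_info(name): a dict with "fx", "fy", "cx", "cy" (pixels), "camera_from_world" (4x4, takes a point from world to camera coordinates); the wrist camera has in their place "hand_eye" (4x4, takes a point from camera to tool coordinates, whose origin is the TCP and whose axes are the flange's). Camera axes: x right, y down, z forward; pixel columns grow to the right and rows downward; lengths in mm; the calibration is good to about 2 mm. The wrist camera is an equidistant fisheye: a pixel r from the principal point sees the ray r / f radians off the axis. A picture is of the moment at which its call begins: read the wrist's pose just before it. camera_info takes no time and is no camera call.
- bot.close_job(): hands the job in; it is judged then, once.
The state is a dict: "time": time; "joint_positions": joint angles; "dq": joint speeds; "tau": joint torques, N m; "tool_pos": TCP position; "tcp_rot": TCP orientation; "contact_force": force on the tool from outside, world axes, zero at the start; "moment": the same for the moment, N m; "grip_width": finger opening in mm; "finger_force": force on a finger pad.
Only numpy, scipy, OpenCV 4.12 (cv2) and the standard library are available. Lean on these libraries where they do the work, as an engineer would, in place of code of your own. Each camera call takes 0.05 s, during which the arm holds its last target. There are 200 camera calls.

## Working session

There is one attempt and no reset: what is moved stays moved. The work goes in short steps, Python scripts to look and compute and a tool call to move; the robot and the scene stay as the last step left them, time stands still between calls to the robot, and variables do not carry over. Pictures are saved under pics/ and viewed, at most 10 in all, crops included, and the job is handed in when it is done.

Besides the shell and the picture viewer there is one more tool, called by a JSON object that holds its "method" and its "body". step_arm: Moves the arm, as the interface text tells. Shift numbers are shares of 100 mm and turn numbers shares of pi/4 rad, none past 1 either way. Its arguments: {"type":"object","properties":{"targets":{"type":"array"}},"required":["targets"]}

```bash
mkdir -p pics
cat > h.py <<'E'
import numpy as np, cv2
from plant import bot
from scipy.spatial.transform import Rotation as R
def ray(name,u,v):
    c=bot.camera_info(name)
    T=np.linalg.inv(np.array(c["camera_from_world"]))
    d=np.array([(u-c["cx"])/c["fx"],(v-c["cy"])/c["fy"],1.])
    return T[:3,3],T[:3,:3]@d
def onz(name,u,v,z):
    o,d=ray(name,u,v); return o+d*(z-o[2])/d[2]
def world(name,u,v,depth):
    o,d=ray(name,u,v); return o+d*depth
def cloud(name,D):
    h,w=D.shape; u,v=np.meshgrid(np.arange(w),np.arange(h))
    c=bot.camera_info(name); T=np.linalg.inv(np.array(c["camera_from_world"]))
    d=np.stack([(u-c["cx"])/c["fx"],(v-c["cy"])/c["fy"],np.ones_like(u,float)],-1)*D[...,None]
    P=d@T[:3,:3].T+T[:3,3]; P[D<=0]=np.nan; return P
E
python3 - <<'E'
from h import *
for n in("scene","side"):
    p,d=bot.capture(n); np.savez("pics/"+n+"0.npz",p=p,d=d)
    cv2.imwrite("pics/%s0.png"%n,cv2.resize(p,(800,600)))
    c=bot.camera_info(n); print(n,c["fx"],np.linalg.inv(np.array(c["camera_from_world"])).round(2).tolist())
o=bot.get_obs(); print(o, bot.tips_ahead)
E
```

```text
scene 400.582523084992 [[-0.1, 0.78, -0.62, 1151.58], [1.0, 0.07, -0.07, 117.62], [-0.01, -0.62, -0.78, 901.81], [0.0, 0.0, 0.0, 1.0]]
side 455.2906609989153 [[0.97, -0.14, 0.2, 218.46], [-0.24, -0.57, 0.79, -1039.4], [-0.0, -0.81, -0.58, 864.34], [0.0, 0.0, 0.0, 1.0]]
{'time': 0.1, 'joint_positions': array([-1.46040327e-01,  3.42625870e-01,  1.52487904e+00, -4.85994890e-06,
        1.27539541e+00, -1.45995386e-01]), 'dq': array([-0.00158264, -0.00165467, -0.0025927 , -0.00065084, -0.00037326,
        0.00031077]), 'tau': array([ 1.49919495e-03, -4.32001984e+01, -2.44694173e+01,  7.19219679e-02,
        5.25739230e-02, -9.79429342e-05]), 'tool_pos': array([5.24689942e+02, 4.53153183e-02, 2.51143359e+02]), 'tcp_rot': array([-3.14029822e+00, -1.85637445e-04,  1.57075268e+00]), 'contact_force': array([-0.44899598, -0.4167216 , -0.42196922]), 'moment': array([-0.04865145, -0.00830345,  0.05490938]), 'finger_force': 0.0, 'grip_width': 91.70815605334062} 25.0
```

View pics/scene0.png

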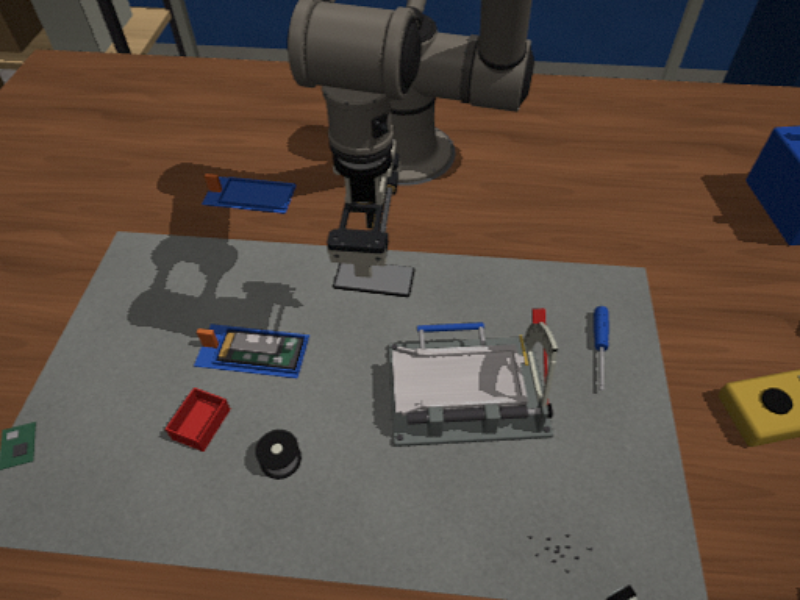

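View pics/side0.png

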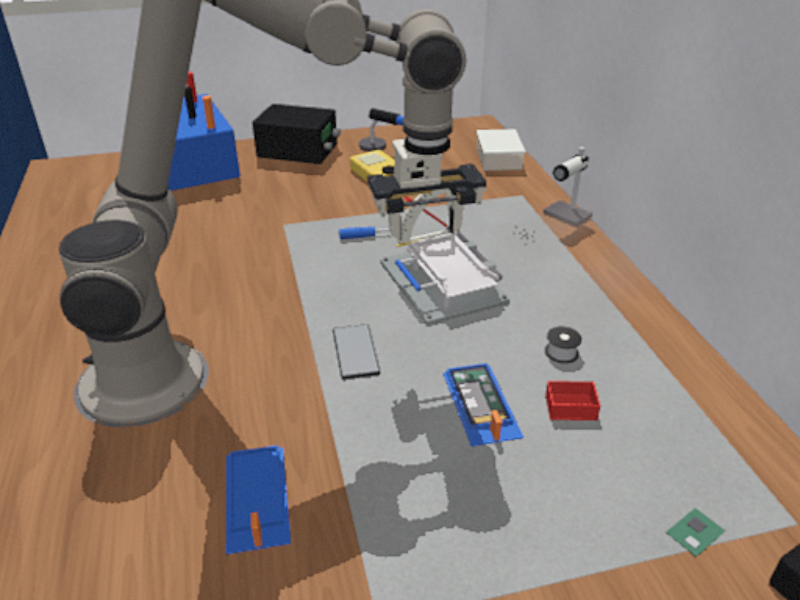

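Candidates for the tray (800x600 scene picture): the tray with the opened phone at (252,350), and an empty blue tray at (250,195), near the base. The one at (252,350) is farthest from the base and carries the phone, so I take that one. The stand is at (470,385), its handle at (451,327), the red marker block at (539,316) and the yellow pointer near (524,345).

```bash
cat > m1.py <<'E'
from h import *
for n in("scene","side"):
    f=np.load("pics/"+n+"0.npz"); p,d=f["p"],f["d"]; P=cloud(n,d)
    hsv=cv2.cvtColor(p,cv2.COLOR_BGR2HSV)
    rng={"blue":((105,140,50),(125,255,255)),"orange":((5,150,90),(15,255,255)),"red":((0,170,80),(4,255,255)),"yellow":((20,110,90),(32,255,255))}
    for k,(a,b) in rng.items():
        m=cv2.inRange(hsv,a,b); N,l,s,c=cv2.connectedComponentsWithStats(m)
        for i in range(1,N):
            if s[i,4]<12: continue
            q=P[l==i]; q=q[~np.isnan(q[:,0])]
            if len(q)<8: continue
            md=np.median(q,0)
            if not(250<md[0]<1000 and -450<md[1]<450): continue
            xy=q[:,:2].astype(np.float32); r=cv2.minAreaRect(xy)
            print(n,k,s[i,4],c[i].round(0),"min",q.min(0).round(0),"max",q.max(0).round(0),"med",md.round(0),"rect",np.round(r[0]),np.round(r[1]),round(r[2],1))
p=np.load("pics/scene0.npz")["p"]
a=cv2.resize(p[195:300,110:370],(780,315),interpolation=cv2.INTER_CUBIC)
p=np.load("pics/side0.npz")["p"]
b=cv2.resize(p[110:290,210:350],(364,468),interpolation=cv2.INTER_CUBIC)[:280]
b=np.pad(b,((0,0),(0,780-364),(0,0)));cv2.imwrite("pics/crop.png",np.vstack([a,b]))
E
python3 m1.py
```

```text
scene blue 231 [384. 209.] min [433. 379.  -0.] max [517. 410.  30.] med [477. 390.  23.] rect [475. 394.] [29. 85.] 85.9
scene blue 158 [288. 209.] min [518.  75.  51.] max [539. 184.  66.] med [529. 130.  60.] rect [528. 129.] [ 11. 110.] 8.9
scene blue 697 [157. 227.] min [ 521. -300.   -1.] max [ 618. -118.   17.] med [ 598. -226.    6.] rect [ 570. -209.] [180.  93.] 87.5
scene orange 14 [150. 152.] min [ 295. -325.   -1.] max [ 307. -292.    4.] med [ 304. -313.    2.] rect [ 304. -310.] [35.  9.] 73.6
scene orange 12 [181. 154.] min [ 295. -226.   -1.] max [ 307. -203.    5.] med [ 304. -212.    1.] rect [ 303. -213.] [ 6. 26.] 26.8
scene orange 12 [326. 164.] min [302. 222.  -2.] max [307. 254.   3.] med [305. 238.   1.] rect [304. 238.] [ 4. 33.] 2.4
scene orange 52 [133. 214.] min [ 562. -296.   11.] max [ 573. -270.   49.] med [ 568. -277.   44.] rect [ 567. -283.] [25. 11.] 88.0
scene orange 13 [ 53. 358.] min [ 932. -367.   -1.] max [ 938. -348.    3.] med [ 935. -358.    0.] rect [ 935. -357.] [20.  4.] 79.8
scene orange 13 [208. 374.] min [932. -27.  -3.] max [938.  -9
[... 1128 characters left out ...]
ed [ 549. -264.    4.] rect [ 568. -210.] [184.  89.] 87.7
side orange 92 [317. 272.] min [ 557. -300.    6.] max [ 584. -262.   48.] med [ 562. -294.   35.] rect [ 568. -279.] [45. 15.] 66.5
side red 708 [366. 256.] min [ 666. -296.   -3.] max [ 757. -217.   37.] med [ 716. -252.   16.] rect [ 712. -256.] [66. 80.] 75.5
side yellow 15 [291. 113.] min [571.   3. 316.] max [588.  22. 326.] med [580.  18. 320.] rect [583.  15.] [12. 20.] 48.7
side yellow 22 [257. 125.] min [459. -26.   3.] max [628. 563. 323.] med [476. -21. 319.] rect [561. 264.] [612.  36.] 74.0
side yellow 33 [309. 268.] min [ 543. -261.    6.] max [ 568. -249.   14.] med [ 555. -253.   10.] rect [ 555. -255.] [25. 11.] 1.3
```

View pics/crop.png

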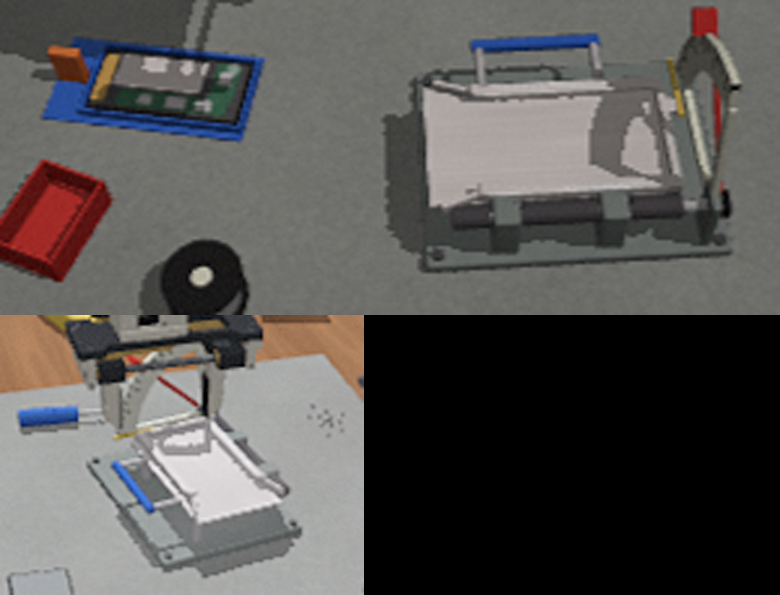

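The crop confirms the choice: the tray with the phone, its orange tab at the left end at crop (65,65); the stand's mouth faces it at (425,140). Now I move above the tab.

{"method": "step_arm", "body": {"targets": [1,-0.5,0.2,0,0,0,0,1,-1,0.4,0,0,0,0.05]}}

```text
time: 0.35
tool_pos: [565.4, -100.6, 251.6]
tcp_rot: [-3.141, -0.0, 1.532]
contact_force: [-0.4, -0.3, -0.2]
grip_width: 91.9
finger_force: 0.0
```

{"method": "step_arm", "body": {"targets": [1,-0.5,0,0,0,0,0,1,-1,0,0,0,0,0]}}

```text
time: 0.6
tool_pos: [560.9, -201.4, 251.0]
tcp_rot: [-3.141, -0.001, 1.532]
contact_force: [0.2, -0.3, -0.6]
grip_width: 91.4
finger_force: 0.0
```

{"method": "step_arm", "body": {"targets": [1,-0.5,0,0.5,0,0,0,1,-0.78,0,0.9,0,0,0,1,-0.78,0,0.9,0,0,0,1,-0.78,0,0.9,0,0,0]}}

```text
time: 1.1
tool_pos: [558.4, -277.5, 162.2]
tcp_rot: [3.141, -0.0, 1.531]
contact_force: [1.0, 0.0, 0.3]
grip_width: 91.9
finger_force: 0.0
```

```bash
cat >> h.py <<'E'
def wpose():
    o=bot.get_obs(); T=np.eye(4); T[:3,:3]=R.from_euler('xyz',o["tcp_rot"]).as_matrix(); T[:3,3]=o["tool_pos"]; return T
def wcloud(T,D=None,uv=None):
    c=bot.camera_info("wrist"); W=T@np.array(c["hand_eye"])
    u,v=np.meshgrid(np.arange(512),np.arange(384)) if uv is None else np.array(uv,float).T
    x=(u-c["cx"])/c["fx"]; y=(v-c["cy"])/c["fy"]; r=np.hypot(x,y)+1e-9
    d=np.stack([np.tan(r)*x/r,np.tan(r)*y/r,np.ones_like(r)],-1)
    if D is None: return W[:3,3],d@W[:3,:3].T
    P=(d*D[...,None])@W[:3,:3].T+W[:3,3]; P[D<=0]=np.nan; return P
E
python3 - <<'E'
from h import *
T=wpose(); p,d=bot.capture("wrist"); np.savez("pics/w1.npz",p=p,d=d,T=T)
print(T.round(2).tolist(), bot.get_obs()["time"])
P=wcloud(T,d); hsv=cv2.cvtColor(p,cv2.COLOR_BGR2HSV)
m=cv2.inRange(hsv,(4,140,80),(16,255,255)); N,l,s,c=cv2.connectedComponentsWithStats(m)
for i in range(1,N):
    if s[i,4]<100: continue
    q=P[l==i]; q=q[~np.isnan(q[:,0])]
    if len(q)==0: continue
    t=q[q[:,2]>38]; print(s[i,4],c[i],q.min(0).round(),q.max(0).round(),len(t))
    if len(t)>10: print("top",cv2.minAreaRect(t[:,:2].astype(np.float32)),np.median(t[:,2]))
cv2.imwrite("pics/w1.png",p)
E
```

```text
[[0.04, 1.0, 0.0, 558.36], [1.0, -0.04, 0.0, -277.51], [0.0, 0.0, -1.0, 162.23], [0.0, 0.0, 0.0, 1.0]] 1.15
9273 [ 23.94963874 103.94079586] [ 209. -306.   -3.] [487.   5. 208.] 1
153 [267.64705882 193.45751634] [ 562. -308.    1.] [ 572. -268.   47.] 96
top ((567.1401977539062, -281.7529296875), (27.2177734375, 8.865921974182129), 88.29469299316406) 43.947314259242475
```

View pics/w1.png

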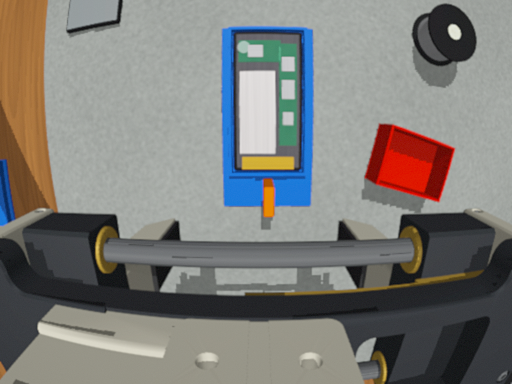

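Wrist picture: phone tray centred at about (268,115), orange tab at (268,195). The tab is at (567,-282) with its top at 44, which agrees with the scene measurement. Now grasp.

{"method": "step_arm", "body": {"targets": [0.6,-0.04,0.09,0.5,0,0,0,0.6,-0.04,0.09,0.9,0,0,0,0.6,-0.04,0.09,0.9,0,0,0]}}

```text
time: 1.52
tool_pos: [566.2, -280.3, 70.5]
tcp_rot: [-3.138, -0.002, 1.533]
contact_force: [-0.3, 0.4, 0.1]
grip_width: 66.4
finger_force: 0.0
```

{"method": "step_arm", "body": {"targets": [0.5,0,0,0.33,0,0,0,0.5,0,0,0.33,0,0,0,0,0,0,0.33,0,0,0,0,0,0,0.33,0,0,0,0,0,0,0.33,0,0,0,0,0,0,0.33,0,0,0,0,0,0,0.33,0,0,0,0,0,0,0.33,0,0,0,0,0,0,0.33,0,0,0]}}

```text
time: 2.65
tool_pos: [567.1, -282.3, 39.2]
tcp_rot: [3.141, 0.0, 1.532]
contact_force: [-1.0, 1.0, 5.2]
grip_width: 9.7
finger_force: 30.0
```

Run:
```python
from h import *
th=np.deg2rad(8.9); H=np.array([526,127,55.]); ex=np.array([np.cos(th),np.sin(th),0]); ey=np.array([-np.sin(th),np.cos(th),0])
fl=[]
for n in("scene","side"):
    f=np.load("pics/"+n+"0.npz"); P=cloud(n,f["d"]).reshape(-1,3); P=P[~np.isnan(P[:,0])]-H
    q=np.c_[P@ex,P@ey,P[:,2]+55]
    q=q[(q[:,0]>-15)&(q[:,0]<200)&(q[:,1]>-160)&(q[:,1]<160)]
    M=np.full((27,40),0)
    for a,b,z in q[q[:,2]<90]:
        i,j=int((a+15)//8),int((b+160)//8); M[i,j]=max(M[i,j],z)
    print(n,"cols y from -160 step 8"); 
    for i in range(27): print("%4d"%(-15+8*i),' '.join("%2d"%x for x in M[i]))
```

```text
scene cols y from -160 step 8
 -15  5  2  6  3  4  2  4  2  3  4  2  4  4  3  1  2  1  3  0  2  4  2  3  2  4  4  5  2  2  1  4  2  4  2  1  2  1  2  0  0
  -7  4  3  4  7  2  3  2 13 13 12 12 12 13 61 61 62 62 61 63 60 62 60 63 62 61 61 61  0 14 13 14 13 13 13 10 12 11  0  0  0
   1  4  4  4  4  3  3  3 16 17 14 14 14 13 61 64 61 63 63 62 63 63 62 60 62 63 62 66 56 14 13 14 15 15 12 14 12 12  0  0  3
   9  3  3  2  3  2  4  2 14 15  0 14 14 14 59 57 13 12 12 14 13 14 14 14 13 14 59 60  0 13 13 12 13 13 14 13 14 12  0  2  3
  17  2  3  4  5  3  4  6 15  0  0  0  0  0 59 59  0  0  0  0  0  0  0  0  0  0 59 59  0  0  0  0  0  0  0 56 15 14  9 11  1
  25  3  4  2  2  3  4  3 13  0  0  0  0  0 58 60  0  0  0  0  0  0  0  0  0  0  0 61  0  0  0  0  0  0  0 58 72 13 14 10  4
  33  4  1  3  2  3  2  3 14 53  0  0  0  0 62 59  0  0  0 54 53 52  0  0  0  0 57 60  0  0  0  0 52 53  0 57 87  0 15  9  3
  41  3  3  3  5  3  2  3 56 62 67 66 67  0 64  0  0 63 63  0 55 65  0  0  0  0 58 64 64 64 62  0 57 65  0 60 88 11 13 11  2
  49  2  3  2  3  3  3  5 58 56 55 64 66 69 70 66 66 67 67 67 69 67 67
[... 5008 characters left out ...]
 66 67 62 63 63 65 63 61 64 64 67 66 64 65 68 62 64 65 64  0 53  0 54  0  0
 161  3  3  0  4  3  1  2 14 15 64 64 64 64 65 63 64 65 65 68 64 67 67 64 65 66 65 65 66 65 65 64 65 65  0  0  0  0  0  0  0
 169  3  1  1  3  2  2  3 12 17 15 61 17 12 66 64 65 63  0  0  0  0  0  0  0 65 66 64  0  0  0  0  0  0  0 61 57  0  0  0  0
 177  0  0  3  2  3  4  0 12 15 11 14 12 10 12  0  0  0  0  0  0  0  0  0  0  0  0  0  0  0  0  0  0  0  0  0  0  0  0  0  0
 185  1  3  2  4  3  5  1  2  0  8  0  6  6  1  2  2  4  0  0  0  0  0  0  0  0  0  0  0  0  0  0  0  0  0  0  0  0  0  0  0
 193  2  0  1  2  1  3  7  0  3  5  3  5  1  4  0  4  3  0  0  0  0  0  0  0  0  0  0  0  0  0  0  0  0  0  0  0  0  0  0  0
```

{"method": "step_arm", "body": {"targets": [0,0,0,-0.1,0,0,0,0,0,0,-0.3,0,0,0,0,0,0,-0.5,0,0,0,0,0,0,-0.8,0,0,0,0,0,0,-0.8,0,0,0,0,0,0,-0.8,0,0,0]}}

```text
time: 3.4
tool_pos: [566.2, -281.8, 117.5]
tcp_rot: [-3.14, -0.001, 1.531]
contact_force: [-0.8, 0.3, -3.9]
grip_width: 10.0
finger_force: 30.0
```

```bash
cat > tray.py <<'E'
from h import *
import sys
# tray pose seen by wrist: blue flange points fitted to plane
def look(name):
    T=wpose(); p,d=bot.capture("wrist"); np.savez("pics/%s.npz"%name,p=p,d=d,T=T); return T,p,d
if __name__=="__main__":
    T,p,d=look(sys.argv[1]); P=wcloud(T,d); hsv=cv2.cvtColor(p,cv2.COLOR_BGR2HSV)
    m=cv2.inRange(hsv,(105,140,60),(125,255,255)); m[220:]=0
    N,l,s,c=cv2.connectedComponentsWithStats(m)
    g=[i for i in range(1,N) if s[i,4]>150 and abs(c[i][0]-268)<80]
    q=P[np.isin(l,g)]; q=q[~np.isnan(q[:,0])]; q=q[(abs(q[:,2]-np.median(q[:,2]))<40)]
    A=np.c_[q[:,:2]-q[:,:2].mean(0),np.ones(len(q))]; s_=np.linalg.lstsq(A,q[:,2],rcond=None)[0]
    r=cv2.minAreaRect(q[:,:2].astype(np.float32))
    o=bot.get_obs(); print("n",len(q),"slopes dz/dx,dz/dy",s_.round(3),"rect",r,"tcp",o["tool_pos"].round(1),o["tcp_rot"].round(3),o["time"])
    cv2.imwrite("pics/%s.png"%sys.argv[1],p)
E
python3 tray.py w2
```

```text
n 9724 slopes dz/dx,dz/dy [-7.0000e-03  3.0000e-03  8.4138e+01] rect ((569.4154052734375, -207.222412109375), (133.87283325195312, 89.59748077392578), 87.78887939453125) tcp [ 566.1 -281.7  117.1] [-3.139e+00 -1.000e-03  1.532e+00] 3.45
```

{"method": "step_arm", "body": {"targets": [0,0.2,0.15,0,0,0,-0.06,0,0.5,0.3,0,0,0,-0.12,0,0.8,0.5,0,0,0,-0.19,0,1,0.6,0,0,0,-0.247,0,1,0.6,0,0,0,-0.247]}}

```text
time: 4.08
tool_pos: [630.8, -183.1, 117.6]
tcp_rot: [-3.14, -0.001, 1.728]
contact_force: [0.4, -0.3, -3.2]
grip_width: 9.8
finger_force: 30.0
```

{"method": "step_arm", "body": {"targets": [0,0.2,0.2,0,0,0,0,0,0.45,0.4,0,0,0,0,0,0.53,0.46,0,0,0,0,0,0.53,0.46,0,0,0,0,0,0.53,0.46,0,0,0,0]}}

```text
time: 4.7
tool_pos: [667.4, -126.6, 118.6]
tcp_rot: [-3.141, 0.0, 1.724]
contact_force: [0.3, -0.2, -3.5]
grip_width: 10.0
finger_force: 30.0
```

```bash
python3 tray.py w3
python3 - <<'E'
from h import *
for n in("scene","side"):
    p,d=bot.capture(n); np.savez("pics/"+n+"1.npz",p=p,d=d)
E
```

```text
n 9807 slopes dz/dx,dz/dy [-6.000e-03  1.000e-03  8.517e+01] rect ((656.44140625, -52.78985595703125), (89.8948745727539, 134.12081909179688), 8.85456657409668) tcp [ 667.4 -126.5  118.7] [-3.141  0.     1.724] 4.75
```

View pics/w3.png

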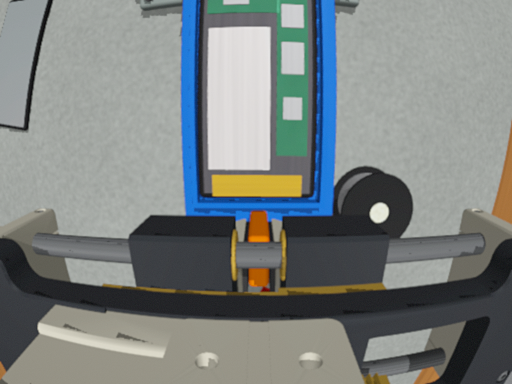

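The wrist picture shows the tray hanging level and straight ahead (pocket centre column about 258), with the reel clear at (375,205). The slot is mostly out of its view, so I refine the slot from the fixed cameras.

Run:
```python
from h import *
th=np.deg2rad(8.9); H=np.array([526,127,0.]); ex=np.array([np.cos(th),np.sin(th),0]); ey=np.array([-np.sin(th),np.cos(th),0])
for n,k in(("scene",0),("scene",1),("side",0),("side",1)):
    f=np.load("pics/%s%d.npz"%(n,k)); P=cloud(n,f["d"]).reshape(-1,3); P=P[~np.isnan(P[:,0])]-H
    q=np.c_[P@ex,P@ey,P[:,2]]; q=q[(q[:,0]>30)&(q[:,0]<165)&(q[:,1]>-110)&(q[:,1]<110)&(q[:,2]>50)&(q[:,2]<75)]
    zf=np.median(q[(q[:,0]>75)&(q[:,0]<125)&(abs(q[:,1])<50),2]); r=q[q[:,2]>zf+5]
    L1,L2,Y=[],[],[]
    for y in np.arange(-56,76,4):
        s=r[(r[:,1]>=y)&(r[:,1]<y+4)]; a=s[s[:,0]<95,0]; b=s[s[:,0]>105,0]
        if len(a) and len(b): L1.append(a.max());L2.append(b.min());Y.append(y+2)
    f1=np.polyfit(Y,L1,1);f2=np.polyfit(Y,L2,1)
    print(n,k,"floor",zf.round(1),"lip1",f1.round(3),"lip2",f2.round(3),"mid",((f1+f2)/2).round(3),np.std(L1-np.polyval(f1,Y)).round(1),np.std(L2-np.polyval(f2,Y)).round(1))
    # end stop, apron edge
    s=q[(q[:,0]>75)&(q[:,0]<125)]; e=s[(s[:,2]>zf+5)&(s[:,1]>70),1]; print("  stop inner y",np.percentile(e,[2,10]).round(1),"apron edge",s[:,1].min().round(1))
for k in (0,1):
  f=np.load("pics/scene%d.npz"%k); hsv=cv2.cvtColor(f["p"],cv2.COLOR_BGR2HSV); P=cloud("scene",f["d"])
  for nm,a,b in(("handle",(105,140,50),(125,255,255)),("red",(0,150,60),(5,255,255)),("yel",(18,90,80),(32,255,255))):
    m=cv2.inRange(hsv,a,b)>0; q=P[m]-H; q=q[~np.isnan(q[:,0])]; q=np.c_[q@ex,q@ey,q[:,2]]
    if nm=="handle":
        q=q[(abs(q[:,0])<20)&(abs(q[:,1])<70)&(q[:,2]>45)]; print(nm,q.mean(0).round(1),np.polyfit(q[:,1],q[:,0],1).round(3),q.min(0).round(),q.max(0).round())
    else:
        q=q[(q[:,0]>0)&(q[:,0]<170)&(q[:,1]>90)&(q[:,1]<170)&(q[:,2]>45)]; ang=np.arctan2(q[:,2]-55,165-q[:,0]);rad=np.hypot(q[:,2]-55,165-q[:,0])
        print(nm,len(q),"ang",np.median(ang).round(3),"tip ang",np.median(ang[rad>125]).round(3),"rad max",rad.max().round(), "y",np.median(q[:,1]).round())
```

```text
scene 0 floor 55.2 lip1 [6.0000e-03 5.9614e+01] lip2 [-5.00000e-03  1.43133e+02] mid [  0.    101.374] 0.7 2.2
  stop inner y [96.3 96.6] apron edge -98.6
scene 1 floor 55.1 lip1 [-1.6000e-02  6.0245e+01] lip2 [  0.    143.284] mid [-8.00000e-03  1.01764e+02] 3.1 1.1
  stop inner y [96.2 96.6] apron edge -98.6
side 0 floor 55.4 lip1 [-7.0000e-03  5.4874e+01] lip2 [6.00000e-03 1.42741e+02] mid [-0.    98.808] 3.1 3.3
  stop inner y [94.5 95.3] apron edge -97.8
side 1 floor 55.1 lip1 [5.0000e-03 5.6447e+01] lip2 [1.10000e-02 1.45117e+02] mid [8.00000e-03 1.00782e+02] 4.5 5.5
  stop inner y [94.3 95.5] apron edge -70.3
handle [ 3.4  1.6 59.5] [0.008 3.341] [ -4. -53.  51.] [ 8. 57. 66.]
red 92 ang 0.777 tip ang 0.776 rad max 154.0 y 125.0
yel 30 ang 0.019 tip ang 0.013 rad max 141.0 y 116.0
handle [ 3.2  1.7 59.3] [0.005 3.214] [ -2. -53.  52.] [ 8. 57. 65.]
red 91 ang 0.778 tip ang 0.776 rad max 155.0 y 126.0
yel 27 ang 0.02 tip ang 0.017 rad max 142.0 y 116.0
```

Run:
```python
from h import *
th=np.deg2rad(8.9); H=np.array([526,127,0.]); ex=np.array([np.cos(th),np.sin(th),0]); ey=np.array([-np.sin(th),np.cos(th),0])
for n in("scene","side"):
    f=np.load("pics/%s1.npz"%n); P=cloud(n,f["d"])-H; hsv=cv2.cvtColor(f["p"],cv2.COLOR_BGR2HSV)
    m=cv2.inRange(hsv,(105,140,40),(125,255,255))>0
    q=P[m]; q=q[~np.isnan(q[:,0])]; q=np.c_[q@ex,q@ey,q[:,2]]; q=q[(q[:,0]>30)&(q[:,0]<170)&(q[:,1]>-300)&(q[:,1]<-95)&(q[:,2]>65)&(q[:,2]<105)]
    L1,L2,Y=[],[],[]
    for y in np.arange(-250,-118,4):
        s=q[(q[:,1]>=y)&(q[:,1]<y+4),0]
        if len(s)>3: L1.append(s.min());L2.append(s.max());Y.append(y)
    print(n,len(q),"x",np.median(L1).round(1),np.median(L2).round(1),"mid",((np.median(L1)+np.median(L2))/2).round(1),"slopes",np.polyfit(Y,L1,1)[0].round(3),np.polyfit(Y,L2,1)[0].round(3),"y",q[:,1].min().round(1),q[:,1].max().round(1),"z",np.median(q[:,2]).round(1))
```

```text
scene 602 x 62.7 144.3 mid 103.5 slopes -0.002 -0.001 y -288.7 -108.8 z 86.3
side 294 x 54.0 61.5 mid 57.8 slopes -0.033 -0.072 y -290.9 -117.5 z 82.9
```

{"method": "step_arm", "body": {"targets": [0,0,0,-0.0,0,0,0,0,0,0,0.12,0,0,0,0,0,0,0.22,0,0,0,0,0,0,0.22,0,0,0,0,0.1,0,0.22,0,0,0,0,0.2,0,0.22,0,0,0,0,0.3,0,0.22,0,0,0,0,0.3,0,0.22,0,0,0]}}

```text
time: 5.85
tool_pos: [663.4, -94.2, 97.1]
tcp_rot: [3.141, -0.0, 1.727]
contact_force: [0.3, -0.7, -2.4]
grip_width: 9.8
finger_force: 30.0
```

{"method": "step_arm", "body": {"targets": [0,0.05,0,0,0,0,0,0,0.1,0,0,0,0,0,0,0.15,0,0,0,0,0,0,0.2,0,0,0,0,0,0,0.2,0,0,0,0,0]}}

```text
time: 6.48
tool_pos: [660.3, -75.3, 96.7]
tcp_rot: [-3.142, -0.0, 1.726]
contact_force: [-1.0, -0.7, -2.7]
grip_width: 9.9
finger_force: 30.0
```

```bash
python3 tray.py w4
```

```text
n 9811 slopes dz/dx,dz/dy [-5.0000e-03  2.0000e-03  6.3309e+01] rect ((649.315673828125, -1.8848648071289062), (90.09520721435547, 134.04042053222656), 9.167863845825195) tcp [660.3 -75.6  96.8] [3.142 0.    1.726] 6.525
```

View pics/w4.png

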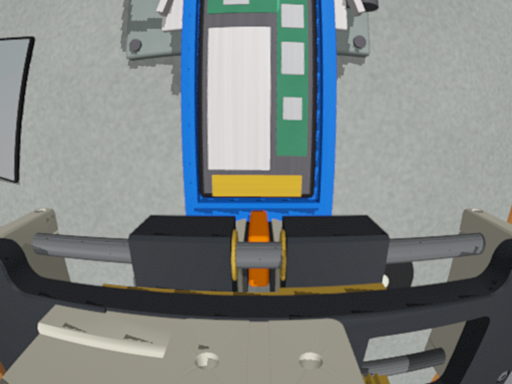

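The wrist picture shows the tray entering centred between the guide walls (left about 165, right about 350, tray 183-335), with almost no force. I carry on.

{"method": "step_arm", "body": {"targets": [0,0.05,0,0.01,0,0,0,0,0.1,0,0.01,0,0,0,0,0.15,0,0.01,0,0,0,0,0.2,0,0.01,0,0,0,0,0.25,0,0.01,0,0,0]}}

```text
time: 7.15
tool_pos: [656.4, -50.7, 95.8]
tcp_rot: [3.141, 0.0, 1.726]
contact_force: [0.5, 0.4, -3.3]
grip_width: 9.9
finger_force: 30.0
```

{"method": "step_arm", "body": {"targets": [0,0.06,0,0,0,0,0,0,0.12,0,0,0,0,0,0,0.18,0,0,0,0,0,0,0.24,0,0,0,0,0,0,0.3,0,0,0,0,0]}}

```text
time: 7.78
tool_pos: [651.8, -21.0, 95.7]
tcp_rot: [3.142, 0.0, 1.725]
contact_force: [-0.6, -1.1, -2.3]
grip_width: 9.7
finger_force: 30.0
```

{"method": "step_arm", "body": {"targets": [0,0.1,0,0,0,0,0,0,0.2,0,0,0,0,0,0,0.3,0,0,0,0,0,0,0.4,0,0,0,0,0,0,0.5,0,0,0,0,0,0,0.6,0,0,0,0,0,0,0.7,0,0,0,0,0,0,0.76,0,0,0,0,0]}}

```text
time: 8.78
tool_pos: [640.0, 54.4, 95.8]
tcp_rot: [3.142, 0.0, 1.726]
contact_force: [0.8, 0.3, -3.0]
grip_width: 9.8
finger_force: 30.0
```

{"method": "step_arm", "body": {"targets": [0,0.05,0,0.01,0,0,0,0,0.1,0,0.01,0,0,0,0,0.14,0,0.01,0,0,0,0,0.14,0,0.01,0,0,0]}}

```text
time: 9.28
tool_pos: [638.0, 67.7, 94.7]
tcp_rot: [3.142, 0.0, 1.726]
contact_force: [-0.4, -0.7, -2.0]
grip_width: 9.6
finger_force: 30.0
```

Now I creep forward until the end stop answers.

{"method": "step_arm", "body": {"targets": [0,0.03,0,0,0,0,0,0,0.05,0,0,0,0,0,0,0.05,0,0,0,0,0]}}

```text
time: 9.65
tool_pos: [637.2, 72.6, 94.7]
tcp_rot: [3.142, -0.0, 1.726]
contact_force: [0.8, -0.5, -1.6]
grip_width: 10.2
finger_force: 30.0
```

{"method": "step_arm", "body": {"targets": [0,0.02,0,0,0,0,0,0,0.03,0,0,0,0,0,0,0.03,0,0,0,0,0]}}

```text
time: 10.02
tool_pos: [636.7, 75.5, 94.7]
tcp_rot: [3.142, 0.0, 1.726]
contact_force: [-0.0, -1.2, -3.8]
grip_width: 9.9
finger_force: 30.0
```

{"method": "step_arm", "body": {"targets": [0,0.02,0,0,0,0,0,0,0.03,0,0,0,0,0,0,0.03,0,0,0,0,0]}}

```text
time: 10.4
tool_pos: [636.9, 76.6, 95.2]
tcp_rot: [3.141, 0.003, 1.725]
contact_force: [0.9, -7.6, -1.3]
grip_width: 9.8
finger_force: 30.0
```

{"method": "step_arm", "body": {"targets": [0,0.01,0,0,0,0,0,0,0.02,0,0,0,0,0,0,0.02,0,0,0,0,0]}}

```text
time: 10.78
tool_pos: [637.0, 76.8, 95.6]
tcp_rot: [3.14, 0.005, 1.725]
contact_force: [1.2, -13.9, 0.6]
grip_width: 9.7
finger_force: 30.0
```

{"method": "step_arm", "body": {"targets": [0,-0.03,0,0,0,0,0,0,-0.03,0,0,0,0,0,0.4,-0.03,0,0,0,0,0,0.4,-0.03,0,0,0,0,0,0.4,-0.03,0,0,0,0,0,0.4,-0.03,0,-0.3,0,0,0,0.4,-0.03,0,-0.9,0,0,0,0.4,-0.03,0,-0.9,0,0,0]}}

```text
time: 11.78
tool_pos: [639.0, 77.8, 190.5]
tcp_rot: [3.131, 0.001, 1.726]
contact_force: [-0.3, 0.3, -0.6]
grip_width: 36.7
finger_force: 0.0
```

Run:
```python
from h import *
th=np.deg2rad(8.9); H=np.array([526,127,0.]); ex=np.array([np.cos(th),np.sin(th),0]); ey=np.array([-np.sin(th),np.cos(th),0])
T=wpose(); p,d=bot.capture("wrist"); cv2.imwrite("pics/w5.png",p); P=wcloud(T,d)
np.savez("pics/w5.npz",p=p,d=d,T=T)
hsv=cv2.cvtColor(p,cv2.COLOR_BGR2HSV); m=cv2.inRange(hsv,(105,140,40),(125,255,255))
N,l,s,c=cv2.connectedComponentsWithStats(m)
for i in range(1,N):
    if s[i,4]<60: continue
    q=P[l==i]-H; q=q[~np.isnan(q[:,0])]
    if len(q): q=np.c_[q@ex,q@ey,q[:,2]]; print(s[i,4],c[i].round(),q.min(0).round(1),q.max(0).round(1),np.median(q,0).round(1),cv2.minAreaRect(q[:,:2].astype(np.float32)))
print(bot.get_obs()["tool_pos"],bot.get_obs()["tcp_rot"])
```

```text
6603 [257. 134.] [ 58.4 -82.6  55.5] [146.4  98.4  68.4] [111.4 -40.8  58.4] ((101.63536071777344, 7.6464691162109375), (88.0488510131836, 180.65155029296875), 0.6441807746887207)
1230 [147. 120.] [ -2.4 -51.3  54. ] [ 8.7 58.1 62.7] [ 4.1  3.  59.9] ((3.2490761280059814, 3.3867568969726562), (11.037038803100586, 109.34507751464844), 0.11818301677703857)
[637.57097379  77.7218455  187.47203865] [3.13606309e+00 6.04357428e-04 1.72580177e+00]
```

View pics/w5.png

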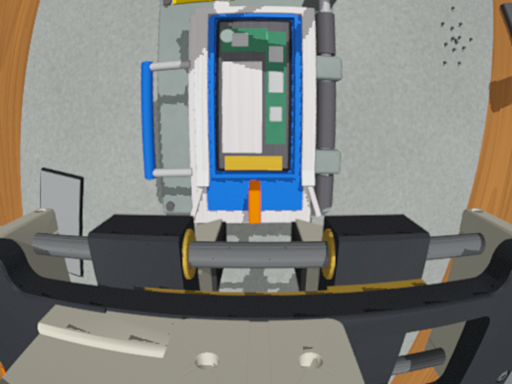

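The tray is fully home: leading edge at row 15 against the stop, flanges under the lips, orange tab at (254,200). The blue handle is at (148,120), which works out to world (529,131,~55). Now to the handle.

{"method": "step_arm", "body": {"targets": [0.3,0.35,-0.5,0,0,0,0,0.3,0.69,-0.99,0,0,0,0,0.3,0.69,-0.99,0.4,0,0,0,0.3,0.69,-0.99,0.6,0,0,0,0.3,0.69,-0.99,0.6,0,0,0]}}

```text
time: 12.45
tool_pos: [526.1, 130.3, 122.4]
tcp_rot: [-3.136, -0.0, 1.726]
contact_force: [0.2, 0.4, 0.1]
grip_width: 27.5
finger_force: 0.0
```

Run:
```python
from h import *
T=wpose(); p,d=bot.capture("wrist"); P=wcloud(T,d); hsv=cv2.cvtColor(p,cv2.COLOR_BGR2HSV); m=cv2.inRange(hsv,(105,140,40),(125,255,255))
N,l,s,c=cv2.connectedComponentsWithStats(m); Ti=np.linalg.inv(T)
print(T[:3,3],bot.get_obs()["grip_width"])
for i in range(1,N):
    if s[i,4]<60: continue
    q=P[l==i]; q=q[~np.isnan(q[:,0])]
    if len(q): t=q@Ti[:3,:3].T+Ti[:3,3]; print(s[i,4],c[i].round(),"tool",t.min(0).round(1),t.max(0).round(1),np.median(q,0).round(1))
```

```text
[526.14898422 130.33476759 122.39962033] 27.927896752512613
3109 [400. 142.] tool [-17.3  28.8 -46.7] [ 95.5 148.4  66.9] [611.7 204.2  64.5]
1676 [260. 189.] tool [-19.   -3.2  60.2] [55.9  7.9 66.6] [524.7 150.5  59.8]
335 [421. 275.] tool [-64.2  40.7 -74.7] [ 27.3 147.2  65.2] [668.  101.2  63.4]
225 [260. 276.] tool [-55.   -3.4  59.5] [-39.6   7.2  66.8] [534.8  84.2  60. ]
```

{"method": "step_arm", "body": {"targets": [0.3,0,0.02,0.3,0,0,0,0.3,0,0.02,0.6,0,0,0,0.3,0,0.02,0.6,0,0,0,0,0,0.02,0.6,0,0,0,0,0,0.02,0.6,0,0,0,0,0,0.02,0.6,0,0,0,0,0,0.02,0.6,0,0,0,0,0,0.02,0.6,0,0,0]}}

```text
time: 13.5
tool_pos: [527.5, 130.2, 66.0]
tcp_rot: [-3.137, 0.0, 1.726]
contact_force: [-10.2, -2.7, 7.2]
grip_width: 10.7
finger_force: 30.0
```

Run:
```python
from h import *
o=bot.get_obs(); print({k:np.round(o[k],2) for k in o if k in("tool_pos","contact_force","moment","grip_width","finger_force","joint_positions")})
p,d=bot.capture("side"); q,_=bot.capture("scene")
a=cv2.resize(p[100:220,200:340],(490,420),interpolation=cv2.INTER_CUBIC)
b=cv2.resize(q[150:290,230:370],(310,310),interpolation=cv2.INTER_CUBIC)
cv2.imwrite("pics/g.png",np.hstack([a,np.pad(b,((0,110),(0,0),(0,0)))]))
```

```text
{'joint_positions': array([ 0.1 ,  0.59,  1.69, -0.  ,  0.86, -0.05]), 'tool_pos': array([527.51, 130.19,  65.97]), 'contact_force': array([-10.25,  -2.7 ,   7.18]), 'moment': array([-0.47,  1.79,  0.08]), 'finger_force': np.float64(30.0), 'grip_width': np.float64(10.74)}
```

View pics/g.png

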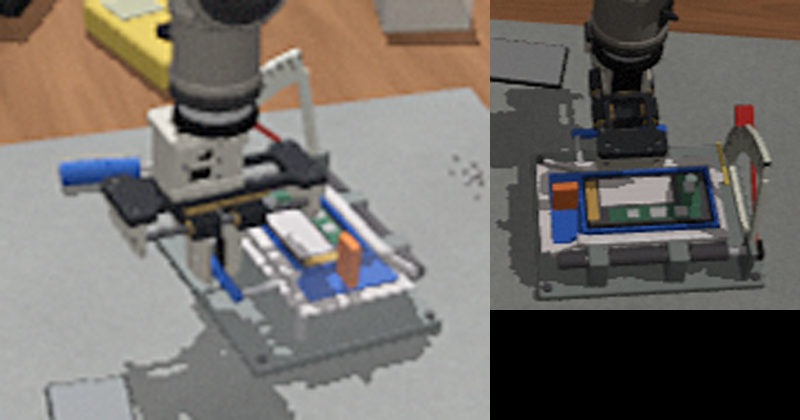

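The pictures show the bar held between the fingers, the plate level, the tray in the slot, and the red marker clear of the gripper. Now I raise along the arc.

{"method": "step_arm", "body": {"targets": [0,0,-0.02,-0.03,0,0,0,0,0,-0.02,-0.13,0,0,0,0,0,0,-0.26,0,0,0,0,0,0.03,-0.39,0,0,0,0,0,0.06,-0.52,0,0,0,0,0,0.11,-0.64,0,0,0,0,0,0.16,-0.76,0,0,0,0,0,0.16,-0.76,0,0,0]}}

```text
time: 14.6
tool_pos: [544.6, 132.8, 142.4]
tcp_rot: [-3.139, 0.0, 1.726]
contact_force: [-8.7, -3.6, 0.1]
grip_width: 10.8
finger_force: 30.0
```

```bash
cat > ang.py <<'E'
from h import *
th=np.deg2rad(8.9); H=np.array([526,127,0.]); ex=np.array([np.cos(th),np.sin(th),0]); ey=np.array([-np.sin(th),np.cos(th),0])
hx=167
for n in("scene","side"):
    p,d=bot.capture(n); hsv=cv2.cvtColor(p,cv2.COLOR_BGR2HSV); P=cloud(n,d)
    for nm,a,b in(("red",(0,150,60),(5,255,255)),("yel",(18,90,80),(32,255,255)),("blue",(105,140,40),(125,255,255)),("white",(0,0,150),(179,50,255))):
        m=cv2.inRange(hsv,a,b)>0; q=P[m]-H; q=q[~np.isnan(q[:,0])]; q=np.c_[q@ex,q@ey,q[:,2]]
        if nm=="blue": q=q[(abs(q[:,1])<70)&(q[:,0]>-20)&(q[:,0]<95)&(q[:,2]>45)&(q[:,2]<230)]
        elif nm=="white": q=q[(abs(q[:,1])<70)&(q[:,0]>0)&(q[:,0]<165)&(q[:,2]>45)&(q[:,2]<230)]
        else: q=q[(q[:,0]>0)&(q[:,0]<hx)&(q[:,1]>90)&(q[:,1]<170)&(q[:,2]>45)&(q[:,2]<230)]
        A=np.arctan2(q[:,2]-55,hx-q[:,0]);r=np.hypot(q[:,2]-55,hx-q[:,0])
        if len(q)>5:
            k=r>(150 if nm=="blue" else 120) 
            print(n,nm,len(q),k.sum(),"ang",np.median(A).round(3),"outer",np.median(A[k]).round(3) if k.any() else "","r",r.max().round(1),np.median(q,0).round(1))
o=bot.get_obs(); t=o["tool_pos"]-H; t=np.array([t@ex,t@ey,t[2]-6]); print("tcp pf",t.round(1),"ang tcp",np.arctan2(t[2]-55,hx-t[0]).round(3),np.hypot(t[2]-55,hx-t[0]).round(1),o["contact_force"].round(1),o["grip_width"].round(1),o["time"])
cv2.imwrite("pics/ang_%d.png"%(o["time"]*100),p)
E
python3 ang.py
```

```text
scene red 92 69 ang 0.767 outer 0.766 r 155.9 [ 63.  125.5 154. ]
scene yel 49 20 ang 0.467 outer 0.464 r 141.1 [ 64.1 116.4 103.9]
scene blue 274 41 ang 0.503 outer 0.495 r 187.6 [ 79.1 -37.9 106.2]
scene white 960 101 ang 0.589 outer 0.461 r 126.2 [102.1  12.6  98.5]
side blue 65 41 ang 0.482 outer 0.476 r 177.5 [ 18.  -38.3 130.1]
side white 292 68 ang 0.559 outer 0.47 r 179.8 [ 87.2  -2.5 104.9]Traceback (most recent call last):
  File "ang.py", line 15, in <module>
    o=bot.get_obs(); t=o["tool_pos"]-H; t=np.array([t@ex,t@ey,t[2]-6]); print("tcp pf",t.round(1),"ang tcp",np.arctan2(t[2]-55,hx-t[0]).round(3),np.hypot(t[2]-55,hx-t[0]).round(1),o["contact_force"].round(1),o["grip_width"].round(1),o["time"])
                                                                                                                                                                                                                ^^^^^^^^^^^^^^^^^^^^^
AttributeError: 'float' object has no attribute 'round'
```

{"method": "step_arm", "body": {"targets": [0,0,0.02,-0.07,0,0,0,0,0,0.06,-0.13,0,0,0,0,0,0.1,-0.2,0,0,0,0,0,0.15,-0.27,0,0,0,0,0,0.2,-0.33,0,0,0,0,0,0.24,-0.38,0,0,0,0,0,0.24,-0.38,0,0,0,0,0,0.24,-0.38,0,0,0]}}

```text
time: 15.7
tool_pos: [569.1, 136.7, 180.3]
tcp_rot: [-3.141, 0.0, 1.726]
contact_force: [-8.3, -2.7, 3.8]
grip_width: 10.9
finger_force: 30.0
```

```bash
sed -i 's/o\["grip_width"\].round(1)/o["grip_width"]/' ang.py; python3 ang.py
```

```text
scene red 91 69 ang 0.767 outer 0.766 r 156.0 [ 63.3 125.2 154.4]
scene yel 39 14 ang 0.733 outer 0.727 r 134.4 [ 83.8 116.4 128. ]
scene blue 143 46 ang 0.756 outer 0.76 r 170.8 [ 91.  -34.3 126.7]
scene white 963 99 ang 0.855 outer 0.728 r 126.6 [117.2   9.9 112.2]
side blue 40 40 ang 0.73 outer 0.73 r 177.6 [ 39.1 -30.  169.4]
side white 157 41 ang 0.796 outer 0.74 r 195.0 [ 83.9 -13.2 134.1]
tcp pf [ 44.    3.  174.3] ang tcp 0.77 171.3 [-8.  -2.3  3.3] 11.217117370633675 15.8
```

{"method": "step_arm", "body": {"targets": [0,0,0.02,-0.025,0,0,0,0,0,0.02,-0.025,0,0,0,0,0,0.02,-0.025,0,0,0,0,0,0.02,-0.025,0,0,0]}}

```text
time: 16.3
tool_pos: [571.2, 137.1, 182.7]
tcp_rot: [-3.141, 0.0, 1.726]
contact_force: [-6.5, -1.6, 1.9]
grip_width: 11.3
finger_force: 30.0
```

```bash
python3 ang.py
python3 - <<'E'
from h import *
p,d=bot.capture("scene"); q,_=bot.capture("side")
cv2.imwrite("pics/f.png",np.hstack([cv2.resize(p[170:280,240:370],(460,390),interpolation=cv2.INTER_CUBIC),cv2.resize(q[90:220,220:330],(330,390),interpolation=cv2.INTER_CUBIC)]))
E
```

```text
scene red 91 68 ang 0.767 outer 0.766 r 156.0 [ 63.3 125.7 154.3]
scene yel 38 14 ang 0.757 outer 0.754 r 134.9 [ 84.4 116.  133.1]
scene blue 124 53 ang 0.773 outer 0.775 r 171.1 [ 91.3 -36.5 129.1]
scene white 929 99 ang 0.875 outer 0.743 r 126.1 [118.3  10.5 113.5]
side red 6 6 ang 0.748 outer 0.748 r 159.9 [ 50.5 123.8 163.4]
side blue 37 37 ang 0.753 outer 0.753 r 175.2 [ 41.1 -27.7 172.3]
side white 155 39 ang 0.816 outer 0.764 r 186.6 [ 86.1 -13.  135.6]
tcp pf [ 46.2   3.  176.8] ang tcp 0.789 171.5 [-6.7 -2.2  2.6] 10.604799407109539 16.4
```

View pics/f.png

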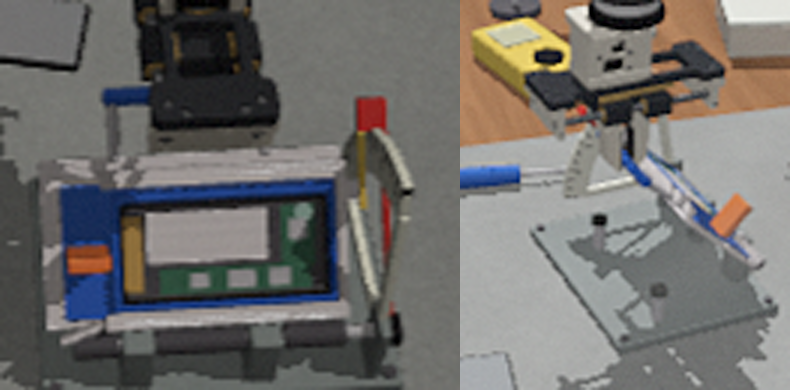

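The yellow pointer's tip at (363,135) meets the red block at (370,112), and the tray and phone sit in place. I let it settle, then hand in.

{"method": "step_arm", "body": {"targets": [0,0,0,0,0,0,0,0,0,0,0,0,0,0,0,0,0,0,0,0,0,0,0,0,0,0,0,0,0,0,0,0,0,0,0,0,0,0,0,0,0,0]}}

```text
time: 17.25
tool_pos: [571.2, 137.1, 182.8]
tcp_rot: [-3.141, 0.0, 1.726]
contact_force: [-7.1, -2.6, 1.8]
grip_width: 11.1
finger_force: 30.0
```

```bash
python3 -c "
from plant import bot
print(bot.close_job())"
```

```text
the job is handed in; nothing more can be done
None
```

I handed in the job at about 17 s of robot time: the tray and phone are fully home, and the gripper is still holding the plate with the yellow pointer within about 0.02 rad of the red marker by my camera readings; no verdict came back.

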